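Set up the reference panel on its fold-out stand

ROBOT

A 7-joint arm with a two-finger parallel gripper is mounted at the origin on the work surface. World frame = base frame: x ahead of the robot, y to its left, z up, the work surface at z = 0. Lengths are in m, angles in rad, forces in N, time in s.
With the tool pointing down it reaches from about 0.4 to 0.875 m from the base axis. Payload 19.3 kg.
Tool frame: the origin (TCP) lies on the centre line of the jaws, within the pads' length; the fingertips stand 14 mm ahead of it and the grasp point (between the pads) lies 5 mm behind it; z points along the fingers, y is the line along which they close (so a half turn about z gives the same grasp; the last joint's range is limited). The gripper opens to 85 mm and grips with 20 to 120 N. Pads are 22 mm wide; open, the fingers measure 114 mm over their backs; the gripper's body (76 mm by 85 mm) begins 54 mm behind the grasp point. The pads swing forward as they close: fully open they stand 13 mm farther back than shut.
Start: joints at [-1.332, 0.521, -0.036, 1.599, 0.021, 1.021, -0.113], TCP at [0.19, 0.595, 0.245] pointing down, gripper open.
Joint ranges: [-2.91, 2.91], [-0.3, 2.13], [-1.5, 1.42], [0.17, 2.43], [-1.26, 4.41], [0.16, 1.93], [-2.52, 2.52]. Speed limits (rad/s): [1.89, 1.89, 2.39, 2.39, 3.01, 3.01, 3.01].

INTERFACE

Orientations are given as [roll, pitch, yaw] about the fixed x, y, z axes, in that order (R = Rz(yaw) Ry(pitch) Rx(roll)).
In Python, from workcell import bot, grab_frame, regions_of gives the robot as it stands. The module is installed in compiled form; this text tells all that it offers.
- The arm moves only by the tool play_rows, never from a script. Its argument "plan" is a list of rows, each a list of 3 entries, a list of its own where there are three numbers: the shift along the tool's x, y, z in units of 2.5 cm (1.0 is 2.5 cm), then the turn, a rotation vector about the tool's x, y, z in units of 0.15 rad (1.0 is 0.15 rad), then the closure, from -1 (fully open) to 1 (shut). In form: [[[tx, ty, tz], [rx, ry, rz], jaw], ...]. A call has 1 to 20 rows; each row shifts and turns the commanded pose from where the row before left it, along the tool's axes as they then stand; what a row does not reach is not made up. A row lasts 1/8 s, in which the tool goes at most 62.5 mm and 10.7 degrees, less where a joint would pass 70% of its speed; a pose out of reach is approached as far as the arm can. A call with a number of a shift or a turn outside -1 to 1 is refused whole. A call with a gripper value outside its range is refused whole. The fingers move at their own pace and stop on an object; "newtons" is the grip in N (left out, the last holds). Time passes only in rows, so rows that do not move let the fingers close. It gives the time, the measured TCP pose, the force, the opening and the grip force at its end, in the units of the state.
- bot.observe(): the state, without advancing time (a new reading comes with each control period).
- grab_frame(name): name is "scene" or "top" or "wrist"; returns a dict with "pixels" (384x512x3 uint8, red, green, blue), "depth" (384x512 float32, m along the optical axis (not along the pixel's ray), 0 where there is no reading), "camera_matrix" (3x3 intrinsics, pixels), "R" (3x3) and "t" (3): a world point X has camera coordinates R X + t. Camera axes: x right, y down, z forward; pixel columns grow to the right and rows downward; lengths in m; the calibration is good to about 2 mm. A picture is of the moment at which its call begins.
- bot.job_done(): hands the job in; it is judged then, once.
Trained networks look in the newest picture that a camera, given by its name, has taken for a name from the list of things; names that differ only in an ending like _2 or _b are one class to them, and where a whole thing is asked for, a point or a joint stands for the part that bears it (a point fixed in the world has none). Each returns a list of dicts, best first, with "p" (0 to 1); they miss things now and then, are a little off and sometimes report something else, mostly with a low value. They report only what shows in the picture. A call takes as long as a camera call.
- regions_of(thing, camera): "mask" (384x512 bool, what is visible of it) and "box" ([left, top, right, bottom] in pixels, round what is visible of it).
The state is a dict: "clock": time; "qpos": joint angles; "qd": joint speeds; "joint_efforts": joint torques, N m; "position": TCP position; "tool_rot": TCP orientation; "force": force on the tool from outside, world axes, zero at the start; "moment": the same for the moment, N m; "grip_width": finger opening in m; "finger_force": force on a finger pad.
Only numpy, scipy, OpenCV 4.12 (cv2) and the standard library are available. Lean on these libraries where they do the work, as an engineer would, in place of code of your own. Each camera call takes 0.05 s, during which the arm holds its last target. There are 200 camera calls.

TASK

First swing the folded brace of the viewing stand up until it clicks into its end position. Then lift the tall white-faced reference panel out of the slotted holder and set it down gently on the stand's ledge, between the two end stops, leaning back on the brace with its white face to the front (away from the brace). Leave the short filter plate in the holder and the other things on the bench where they are.

Things in the scene. Friction and masses are not known exactly. Their poses are not given: they have to be found in the camera images.
- stand: Fixed aluminium viewing stand, base 120 x 170 x 12 mm (x -75 to +45). Origin on the bench below the brace's hinge; x to the front (ledge side), y along the hinge. Ledge: the base top, 12 mm high, before the hinge, up to a front lip (inner face x +23, top at 26 mm), between end stops (inner faces y -65, +65; 28 mm high). Hinge cheeks 44 mm high; plunger housing at x -44, y +70, 46 mm high.
- brace (a joint): Brace angle, rad: 0 = folded level, pointing to the stand's -x; grows as the free end swings up and over to the front; end position 1.31 (leaning back 15 degrees from upright). Hinge friction 0.05 N m: folded, it stays where left. From about 0.9 a spring plunger resists with up to about 0.45 N m; past about 1.18 it snaps the brace to its stop at 1.31 and holds it; short of 1.1 it pushes it back.
- brace_bar (a point): Centre of the brace's crossbar. The brace is a dark metal U: round crossbar 10 mm thick, 90 mm long along the stand's y, 95 mm from the hinge line; side rods 8 mm thick at y -45 and +45 run to the hinge. Free space under and on both sides of the bar: the base ends 20 mm short of it when folded.
- brace_hinge (a point): Point of the hinge line midway between the side rods, 36 mm above the bench, directly above the stand's origin. Axes turn with the brace.
- stand_seat (a point): Where the centre of the panel's underside is when the panel stands on the ledge, leaning on the brace (17 mm in front of the hinge line, 13 mm above the bench; 1 to 4 mm farther back is just as good). The panel then leans 15 to 17 degrees back from upright. Axes as the stand's.
- panel: Reference panel: flat black plate 8 mm thick, 110 mm wide, 170 mm high, 0.14 to 0.28 kg, with a white face on one side. Origin at the centre of its underside; x out of the white face (through the thickness), y along the width, z up the panel. It starts upright in one of the holder's two slots. In a light pinch it can swing about the fingers: grip firmly.
- filter_plate: Short filter plate: black, 8 mm thick, 110 mm wide, only 100 mm high, with a round amber window; stands in the other slot of the holder, to be left there. Origin at the centre of its underside, axes as the panel's.
- holder: Grey slotted holder, fixed, 110 x 134 mm, 32 mm high, origin at the centre of its underside. Two slots along its y at x -30 and +30 mm, 11 mm wide, 114 mm long, floor 8 mm above the bench (24 mm deep). The panel's white face points to the holder's +x.
- lens_mount: Bystander: lens in a round black ring of 44 mm on a steel post with a round foot of 52 mm, 86 mm high, standing. Origin at the centre of its underside.
- driver: Bystander: screwdriver with a black handle, 160 mm long, lying on the bench; origin under its middle.
- jar: Bystander: small closed jar, 44 mm in diameter, 50 mm high. Origin at the centre of its underside.

How it is judged:
By the outcome, as a careful person would: the job done as asked, in the order asked, and still so for the second after the job is handed in, with the robot touching nothing.
It also fails if it takes over 54 s, if anything falls off the work surface, if the arm or the gripper's body presses on something with over 40 N, if the wrist force passes 120 N, or if a joint passes its speed limit or range.

## Working session

There is one attempt and no reset: what is moved stays moved. The work goes in short steps, Python scripts to look and compute and a tool call to move; the robot and the scene stay as the last step left them, time stands still between calls to the robot, and variables do not carry over. Pictures are saved under pics/ and viewed, at most 10 in all, crops included, and the job is handed in when it is done.

Besides the shell and the picture viewer there is one more tool, called after "Call:" as name(argument=value, ...) on one line, values as JSON. play_rows: Moves the arm, as the interface text tells. Its arguments: {"type":"object","properties":{"plan":{"type":"array"},"newtons":{"type":"number"}},"required":["plan"]}

```bash
mkdir -p pics; cat > h.py <<'E'
import numpy as np, cv2
from workcell import bot, grab_frame, regions_of
from scipy.spatial.transform import Rotation as Ro
def pts(f,mask=None):
    d=f["depth"]; m=d>0
    if mask is not None: m=m&mask
    v,u=np.nonzero(m); z=d[v,u]; K=f["camera_matrix"]
    c=np.stack([(u-K[0,2])/K[0,0]*z,(v-K[1,2])/K[1,1]*z,z],1)
    return (c-f["t"])@f["R"]
E
python3 - <<'E'
from h import *
s=bot.observe(); print(s)
ims=[]
for c in ["scene","top"]:
    f=grab_frame(c); np.savez(c+".npz",**f); cv2.imwrite(f"pics/{c}0.png",f["pixels"][:,:,::-1])
    for n in ["stand","brace","panel","filter_plate","holder","lens_mount","driver","jar"]:
        for r in regions_of(n,c)[:2]:
            P=pts(f,r["mask"]); 
            print(c,n,round(r["p"],2),r["box"],P.min(0).round(3) if len(P) else 0,P.max(0).round(3) if len(P) else 0)
            np.save(f"m_{c}_{n}.npy",P) if r["p"]>.5 else 0
E
```

```text
{'clock': 0.0, 'qpos': array([-1.33218316,  0.52203796, -0.03637159,  1.59998312,  0.02118827,
        1.02108107, -0.11275963]), 'qd': array([-0.00205416, -0.00146747, -0.00103053,  0.00114897, -0.0012456 ,
       -0.00131298, -0.00071209]), 'joint_efforts': array([-1.45026865e-03, -9.27120996e+01,  1.97910190e+00, -3.69955659e+01,
        1.77356147e-02,  8.07103846e-03,  6.23638766e-05]), 'position': array([0.18986682, 0.59513843, 0.24471921]), 'tool_rot': array([-3.14046824e+00,  4.70692993e-05,  2.83284165e+00]), 'force': array([ 1.27842013, -0.06240132, -0.38500199]), 'moment': array([-0.02088184,  0.0362022 ,  0.0216977 ]), 'finger_force': 0.0, 'grip_width': 0.0851824168760464}
scene stand 0.88 [237.2, 73.2, 317.2, 151.5] [ 0.409  0.102 -0.003] [0.607 0.313 0.087]
scene brace 0.94 [240.1, 76.3, 298.5, 128.9] [ 0.418  0.131 -0.003] [0.561 0.248 0.087]
scene panel 0.74 [124.0, 172.9, 166.9, 271.7] [ 0.416 -0.286 -0.002] [ 0.561 -0.105  0.18 ]
scene filter_plate 0.93 [166.3, 207.0, 196.7, 279.6] [ 0.519 -0.266 -0.002] [ 0.618 -0.115  0.11 ]
scene filter_plate 0.71 [259.0, 279.3, 
[... 711 characters left out ...]
[135.3, 206.6, 212.3, 271.6] [ 0.458  0.105 -0.003] [0.605 0.289 0.088]
top brace 0.96 [138.7, 225.7, 200.1, 273.8] [ 0.455  0.13  -0.003] [0.562 0.276 0.088]
top panel 0.55 [342.0, 213.7, 407.4, 239.5] [ 0.515 -0.318 -0.002] [ 0.572 -0.18   0.183]
top filter_plate 0.77 [330.5, 191.3, 381.6, 214.6] [ 0.572 -0.263  0.006] [ 0.619 -0.159  0.112]
top holder 0.65 [319.7, 188.9, 393.6, 254.6] [ 0.495 -0.304 -0.004] [ 0.636 -0.143  0.181]
top lens_mount 0.63 [260.1, 107.9, 274.9, 141.3] [ 0.769 -0.045 -0.001] [0.814 0.003 0.091]
top driver 0.6 [163.9, 107.6, 179.3, 147.6] [0.754 0.183 0.008] [0.836 0.226 0.031]
top jar 0.86 [321.5, 117.2, 342.9, 143.2] [ 0.753 -0.212 -0.003] [ 0.814 -0.159  0.056]
```

```bash
python3 -c "
import cv2,numpy as np
a=cv2.imread('pics/scene0.png');b=cv2.imread('pics/top0.png');print(a.shape)"
```

```text
(384, 512, 3)
```

View pics/scene0.png

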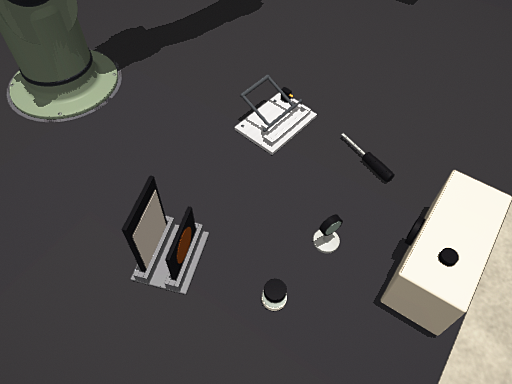

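View pics/top0.png

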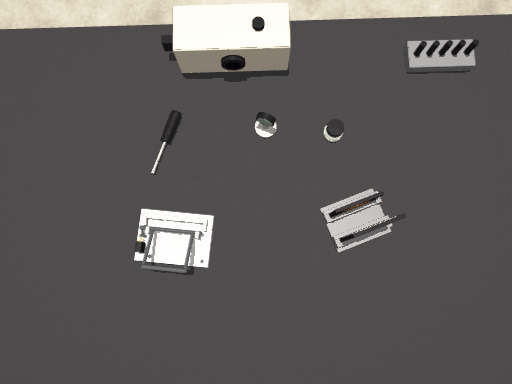

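The scene shows the panel at (145,225), white face towards the filter plate at (182,243). The stand is at (275,120), with its brace already partly raised. The top view shows the stand at (175,240), ledge up (+x), and the holder at (358,218). Next I fit the poses.

```bash
python3 - <<'E'
from h import *
for c in ["scene","top"]:
    f=dict(np.load(c+".npz")); P=pts(f)
    f2=f["R"].T@-f["t"]; print(c,"cam at",f2.round(3))
    def box(xl,xh,yl,yh,zl,zh): return P[(P[:,0]>xl)&(P[:,0]<xh)&(P[:,1]>yl)&(P[:,1]<yh)&(P[:,2]>zl)&(P[:,2]<zh)]
    def rect(n,Q):
        if len(Q)<10: print(n,len(Q));return
        (cx,cy),(w,h),a=cv2.minAreaRect((Q[:,:2]*1000).astype(np.float32)); print(c,n,len(Q),"c",round(cx,1),round(cy,1),"wh",round(w,1),round(h,1),"ang",round(a,2),"z",np.median(Q[:,2]).round(4))
    T=box(.3,.8,-.5,.5,-.02,.004); print("table z",np.median(T[:,2]))
    rect("standbase",box(.42,.65,.08,.33,.008,.016))
    rect("standhi",box(.42,.65,.08,.33,.008,.05))
    rect("lip",box(.42,.65,.08,.33,.022,.03))
    rect("bar",box(.42,.65,.08,.33,.07,.1))
    rect("cheeks",box(.42,.65,.08,.33,.038,.05))
    rect("holder",box(.45,.68,-.35,-.1,.026,.036))
    rect("slotfl",box(.45,.68,-.35,-.1,.004,.036))
    rect("panel",box(.45,.68,-.35,-.1,.12,.2))
    rect("paneltop",box(.45,.68,-.35,-.1,.172,.19))
    rect("filttop",box(.45,.68,-.35,-.1,.102,.115))
    rect("filt",box(.55,.68,-.35,-.1,.05,.115))
f=dict(np.load("top.npz"))
a=cv2.resize(f["pixels"][195:285,125:225,::-1],(600,540),interpolation=cv2.INTER_CUBIC)
cv2.imwrite("pics/top_st.png",a)
E
```

```text
scene cam at [ 0.905 -0.449  0.749]
table z -0.0004033441789546674
scene standbase 1782 c 537.1 194.6 wh 170.8 122.5 ang 82.94 z 0.0116
scene standhi 2547 c 537.1 194.6 wh 170.8 122.5 ang 82.94 z 0.0124
scene lip 305 c 544.5 194.4 wh 149.1 85.9 ang 85.27 z 0.0256
scene bar 203 c 479.0 202.6 wh 98.6 33.6 ang 82.49 z 0.0805
scene cheeks 253 c 528.3 202.8 wh 144.4 59.3 ang 84.19 z 0.0421
scene holder 1023 c 567.2 -222.6 wh 87.2 135.4 ang 19.23 z 0.0314
scene slotfl 2496 c 599.1 -217.5 wh 174.1 146.7 ang 19.19 z 0.0179
scene panel 1202 c 538.7 -232.8 wh 10.0 111.7 ang 19.84 z 0.1581
scene paneltop 361 c 538.8 -233.8 wh 9.2 109.8 ang 20.05 z 0.1773
scene filttop 486 c 567.6 -222.9 wh 67.2 110.0 ang 19.64 z 0.1075
scene filt 1173 c 567.8 -223.2 wh 69.2 111.2 ang 19.09 z 0.0895
top cam at [ 0.465 -0.003  1.061]
table z 0.0005076209812435973
top standbase 2706 c 535.9 196.6 wh 170.7 119.8 ang 82.86 z 0.0125
top standhi 3664 c 535.9 196.6 wh 170.7 119.8 ang 82.86 z 0.0134
top lip 344 c 540.1 198.0 wh 150.3 88.2 ang 82.82 z 0.0266
top bar 290 c 478.4 203.8 wh 98.7 36.5 ang 80.28 z 0.0823
top cheeks 363 c 529.8 203.1 wh 144.6 58.2 ang 87.42 z 0.0425
top holder 817 c 565.7 -222.1 wh 86.9 135.0 ang 19.84 z 0.0323
top slotfl 2539 c 564.6 -225.2 wh 249.0 229.3 ang 89.63 z 0.0094
top panel 276 c 537.7 -232.4 wh 8.4 110.5 ang 19.67 z 0.1779
top paneltop 235 c 537.4 -232.6 wh 7.8 110.4 ang 19.93 z 0.1783
top filttop 214 c 566.1 -221.5 wh 66.8 109.4 ang 20.01 z 0.1081
top filt 285 c 569.5 -220.2 wh 59.6 109.5 ang 19.87 z 0.1074
```

View pics/top_st.png

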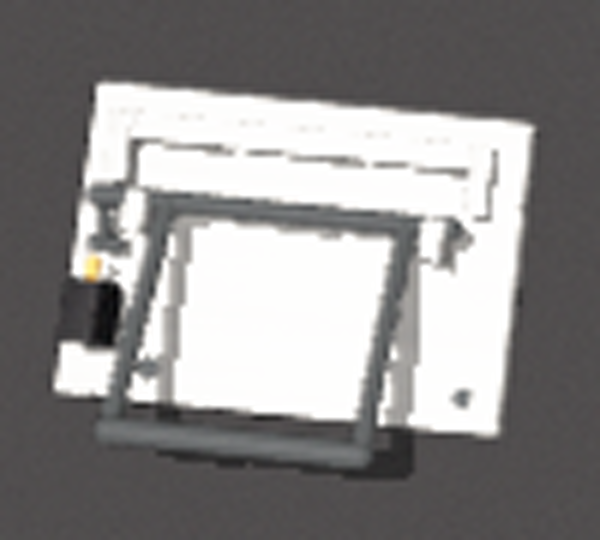

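Call:
play_rows(plan=[[[0,0,0],[0,0,0.92],1],[[0,0,0],[0,0,0.92],1],[[0,0,0],[0,0,0.92],1],[[0,0,0],[0,0,0.92],1],[[0,0,0],[0,0,0.92],1],[[0,0,0],[0,0,0.92],1],[[0,0,0],[0,0,0.92],1],[[0,0,0],[0,0,0.92],1],[[0,0,0],[0,0,0.92],1],[[0,0,0],[0,0,0.92],1],[[-0.9,0.75,0],[0,0,0],1],[[-0.9,0.75,0],[0,0,0],1],[[-0.9,0.75,0],[0,0,0],1],[[-0.9,0.75,0],[0,0,0],1],[[-0.9,0.75,0],[0,0,0],1],[[-0.9,0.75,0],[0,0,0],1],[[-0.9,0.75,0],[0,0,0],1],[[-0.9,0.75,0],[0,0,0],1],[[0,0,0],[0,0,0],1],[[0,0,0],[0,0,0],1]])

```text
clock: 3.4
position: [0.3174, 0.3996, 0.2454]
tool_rot: [-3.141, -0.0, 1.453]
force: [-0.1, -0.2, -0.7]
grip_width: -0.0005
finger_force: 0.0
```

```bash
cat >> h.py <<'E'
O=np.array([.5514,.1937,0]); A=np.radians(-7.1)
S=Ro.from_euler('z',A).as_matrix()
def goal(p,tilt=0,yaw=A):
    """p world TCP; tool y=Rz(yaw)x leaned by tilt. returns pos,R"""
    R=Ro.from_euler('z',yaw).as_matrix()@Ro.from_euler('y',-tilt).as_matrix()@np.array([[0,1,0],[1,0,0],[0,0,-1.]])
    return np.array(p),R
def delta(p,R):
    s=bot.observe(); C=Ro.from_euler('xyz',s["tool_rot"]).as_matrix()
    print("t",round(s["clock"],2),"pos",s["position"].round(4),"stand",(S.T@(s["position"]-O)).round(4),"F",s["force"].round(1),"grip",round(s["grip_width"],4),round(s["finger_force"],1),"q",s["qpos"].round(2))
    print("shift in goal frame",(R.T@(p-s["position"])/.025).round(2),"in tool now",(C.T@(p-s["position"])/.025).round(2),"turn",(Ro.from_matrix(C.T@R).as_rotvec()/.15).round(2))
E
python3 -c "
from h import *
delta(*goal(O+S@[-.115,0,.074]))"
```

```text
t 3.4 pos [0.3174 0.3996 0.2454] stand [-0.2577  0.1754  0.2454] F [-0.1 -0.2 -0.7] grip -0.0005 0.0 q [-1.29  0.36  0.35  1.91 -0.15  0.9  -0.98]
shift in goal frame [-7.02  5.71  6.85] in tool now [-7.05  5.66  6.85] turn [-0.   -0.    0.04]
```

Call:
play_rows(plan=[[[-0.88,0.71,0],[0,0,0],1],[[-0.88,0.71,0],[0,0,0],1],[[-0.88,0.71,0],[0,0,0],1],[[-0.88,0.71,0],[0,0,0],1],[[-0.88,0.71,0],[0,0,0],1],[[-0.88,0.71,0],[0,0,0],1],[[-0.88,0.71,0],[0,0,0],1],[[-0.88,0.71,0],[0,0,0],1],[[0,0,0.8],[0,0,0],1],[[0,0,0.9],[0,0,0],1],[[0,0,0.9],[0,0,0],1],[[0,0,0.9],[0,0,0],1],[[0,0,0.9],[0,0,0],1],[[0,0,0.9],[0,0,0],1],[[0,0,0.9],[0,0,0],1],[[0,0,0.65],[0,0,0],1],[[0,0,0],[0,0,0],1],[[0,0,0],[0,0,0],1]])

```text
clock: 5.65
position: [0.4383, 0.2078, 0.0746]
tool_rot: [3.141, -0.0, 1.453]
force: [-0.6, 0.1, 0.6]
grip_width: -0.0002
finger_force: 0.0
```

```bash
python3 -c "
from h import *
delta(*goal(O+S@[-.115,0,.074]))
f=grab_frame('scene'); cv2.imwrite('pics/s1.png',cv2.resize(f['pixels'][40:190,200:360,::-1],(640,600),interpolation=cv2.INTER_CUBIC))"
```

```text
t 5.65 pos [0.4383 0.2078 0.0746] stand [-0.114   0.      0.0746] F [-0.6  0.1  0.6] grip -0.0002 0.0 q [-0.77  0.6   0.27  2.1  -0.34  0.48 -0.36]
shift in goal frame [-0.   -0.04  0.02] in tool now [ 0.   -0.04  0.02] turn [ 0.   -0.    0.04]
```

View pics/s1.png

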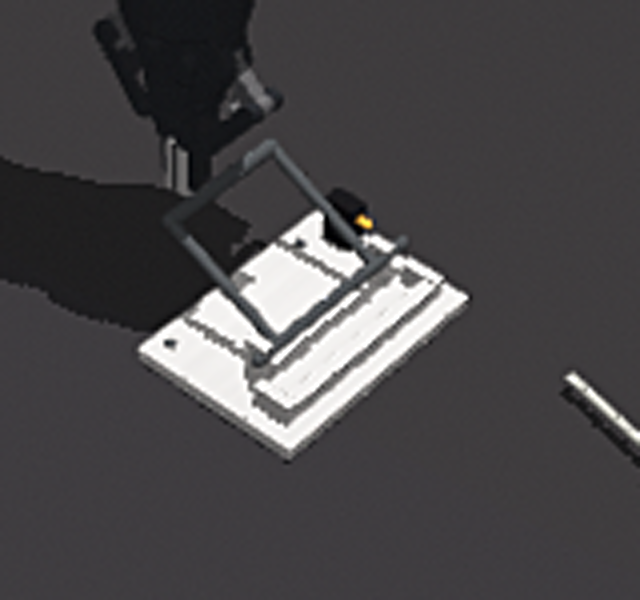

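Call:
play_rows(plan=[[[0,0.24,0],[0,0,0],1],[[0,0.24,0],[0,0,0],1],[[0,0.2,-0.28],[0,0,0],1],[[0,0.2,-0.28],[0,0,0],1],[[0,0.2,-0.25],[0,0,0],1],[[0,0.2,-0.2],[0,0,0],1],[[0,0.2,-0.18],[0,0,0],1],[[0,0.2,-0.16],[0,0,0],1],[[0,0.2,-0.12],[0,0,0],1],[[0,0.2,-0.1],[0,0,0],1],[[0,0.2,-0.08],[0,0,0],1],[[0,0,0],[0,0,0],1]])

```text
clock: 7.2
position: [0.4954, 0.2006, 0.1155]
tool_rot: [3.141, -0.0, 1.452]
force: [-0.0, 0.3, 0.6]
grip_width: -0.0004
finger_force: 0.0
```

```bash
cat >> h.py <<'E'
def brace(cams=("scene",)):
    for c in cams:
        f=grab_frame(c); P=(pts(f)-O)@S
        Q=P[(abs(P[:,1])<.04)&(P[:,0]>-.10)&(P[:,0]<.01)&(P[:,2]>.07)&(P[:,2]<.145)]
        q2=Q[abs(Q[:,1])>.018]
        for n,q in (("ends of bar",q2),):
            t=np.arctan2(q[:,2]-.036,-q[:,0]); r=np.hypot(q[:,2]-.036,q[:,0]); k=(r>.085)&(r<.105)
            print(c,n,k.sum(),"theta",np.median(t[k]).round(3) if k.any() else 0)
    return f
E
python3 -c "
from h import *
delta(*goal(O+S@[-.047,0,.122])); brace(('scene','top'))"
```

```text
t 7.2 pos [0.4954 0.2006 0.1155] stand [-5.640e-02 -1.000e-04  1.155e-01] F [-0.   0.3  0.6] grip -0.0004 0.0 q [-0.73  0.59  0.32  1.96 -0.3   0.64 -0.34]
shift in goal frame [ 0.    0.38 -0.26] in tool now [ 0.    0.38 -0.26] turn [ 0.01 -0.    0.04]
scene ends of bar 71 theta 1.244
top ends of bar 53 theta 1.227
```

Call:
play_rows(plan=[[[0,0.12,-0.06],[0,0,0],1],[[0,0.12,-0.06],[0,0,0],1],[[0,0.1,0],[0,0,0],1],[[0,0,0],[0,0,0],1]])

```text
clock: 7.8
position: [0.5033, 0.1997, 0.1183]
tool_rot: [3.141, 0.0, 1.453]
force: [-0.7, -0.1, -0.5]
grip_width: 0.0001
finger_force: 0.0
```

```bash
python3 -c "
from h import *
delta(*goal(O+S@[-.047,0,.122])); f=brace(('top','scene'))
cv2.imwrite('pics/s2.png',cv2.resize(f['pixels'][40:190,200:360,::-1],(640,600),interpolation=cv2.INTER_CUBIC))"
```

```text
t 7.8 pos [0.5033 0.1997 0.1183] stand [-0.0485  0.      0.1183] F [-0.7 -0.1 -0.5] grip 0.0001 0.0 q [-0.72  0.59  0.32  1.94 -0.3   0.65 -0.33]
shift in goal frame [-0.    0.06 -0.15] in tool now [-0.    0.06 -0.15] turn [0.   0.   0.04]
top ends of bar 54 theta 1.313
scene ends of bar 75 theta 1.347
```

View pics/s2.png

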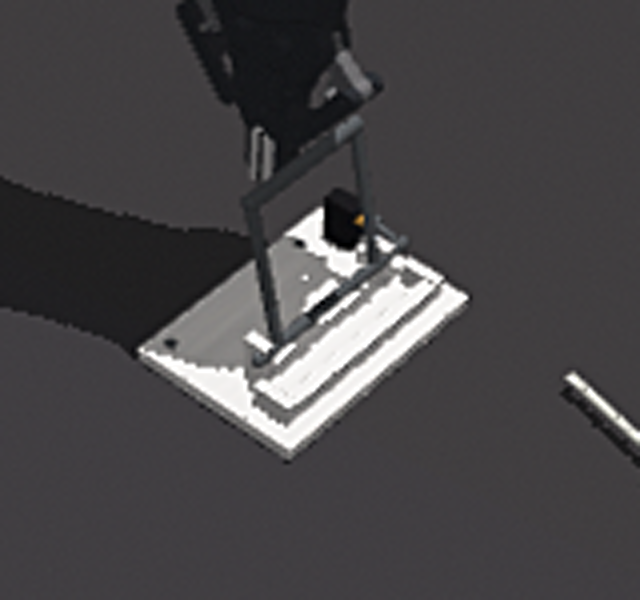

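Call:
play_rows(plan=[[[0,-0.6,0],[0,0,0],1],[[0,-0.8,0],[0,0,0],1],[[0,-0.2,-0.9],[0,0,0],0.5],[[0,0,-1],[0,0,0],0],[[0,0,-1],[0,0,0],-0.5],[[0,0,-1],[0,0,0],-1],[[0,0,-1],[0,0,0],-1],[[0,0,-0.8],[0,0,-0.78],-1],[[0,0,0],[0,0,-0.78],-1],[[0,0,0],[0,0,-0.78],-1],[[0,0,0],[0,0,-0.78],-1],[[0,0,0],[0,0,0],-1]])

```text
clock: 9.4
position: [0.4625, 0.2045, 0.2607]
tool_rot: [-3.141, -0.0, 1.92]
force: [-1.0, -0.4, -0.2]
grip_width: 0.0855
finger_force: 0.0
```

```bash
python3 -c "
from h import *
delta(*goal([.538,-.2326,.25],0,np.radians(19.9))); f=brace(('top','scene'))"
```

```text
t 9.4 pos [0.4625 0.2045 0.2607] stand [-0.0895 -0.0003  0.2607] F [-1.  -0.4 -0.2] grip 0.0855 0.0 q [-0.79  0.33  0.32  1.9  -0.13  0.93 -0.05]
shift in goal frame [-17.47  -3.11   0.43] in tool now [-17.46  -3.15   0.42] turn [-0.   -0.    0.02]
top ends of bar 108 theta 1.318
scene ends of bar 74 theta 1.344
```

Brace is held at its stop (1.31). Now on to the panel.

Call:
play_rows(plan=[[[-0.6,-0.1,0.1],[0,0,0],-1],[[-0.9,-0.17,0.05],[0,0,0],-1],[[-0.95,-0.17,0],[0,0,0],-1],[[-0.95,-0.17,0],[0,0,0],-1],[[-0.95,-0.17,0],[0,0,0],-1],[[-0.95,-0.17,0],[0,0,0],-1],[[-0.95,-0.17,0],[0,0,0],-1],[[-0.95,-0.17,0],[0,0,0],-1],[[-0.95,-0.17,0],[0,0,0],-1],[[-0.95,-0.17,0],[0,0,0],-1],[[-0.95,-0.17,0],[0,0,0],-1],[[-0.95,-0.17,0],[0,0,0],-1],[[-0.95,-0.17,0],[0,0,0],-1],[[-0.95,-0.17,0],[0,0,0],-1],[[-0.95,-0.17,0],[0,0,0],-1],[[-0.95,-0.17,0],[0,0,0],-1],[[-0.95,-0.17,0],[0,0,0],-1],[[-0.95,-0.17,0],[0,0,0],-1],[[0,0,0],[0,0,0],-1],[[0,0,0],[0,0,0],-1]])

```text
clock: 12.0
position: [0.5358, -0.2133, 0.2568]
tool_rot: [-3.141, -0.0, 1.92]
force: [0.1, 0.6, 0.1]
grip_width: 0.0852
finger_force: 0.0
```

```bash
python3 -c "
from h import *
delta(*goal([.538,-.2326,.153],0,np.radians(19.9)))"
```

```text
t 12.0 pos [ 0.5358 -0.2133  0.2568] stand [ 0.0348 -0.4058  0.2568] F [0.1 0.6 0.1] grip 0.0852 0.0 q [-0.03  0.46  0.43  1.73 -0.23  0.99  0.83]
shift in goal frame [-0.76 -0.18  4.15] in tool now [-0.76 -0.18  4.15] turn [-0.   -0.    0.01]
```

Call:
play_rows(plan=[[[-0.76,-0.18,0],[0,0,0],-1],[[0,0,0.6],[0,0,0],-1],[[0,0,0.9],[0,0,0],-1],[[0,0,0.9],[0,0,0],-1],[[0,0,0.9],[0,0,0],-1],[[0,0,0.6],[0,0,0],-1],[[0,0,0.25],[0,0,0],-0.5],[[0,0,0],[0,0,0],0],[[0,0,0],[0,0,0],0.5],[[0,0,0],[0,0,0],1],[[0,0,0],[0,0,0],1],[[0,0,0],[0,0,0],1],[[0,0,0],[0,0,0],1],[[0,0,0],[0,0,0],1]], newtons=80)

```text
clock: 13.75
position: [0.5386, -0.233, 0.1539]
tool_rot: [3.141, 0.0, 1.921]
force: [-1.9, 0.2, 5.7]
grip_width: 0.0073
finger_force: 78.6
```

```bash
python3 -c "
from h import *
delta(*goal([.538,-.2326,.153],0,np.radians(19.9)))
f=grab_frame('scene'); cv2.imwrite('pics/s3.png',cv2.resize(f['pixels'][120:310,80:280,::-1],(600,570),interpolation=cv2.INTER_CUBIC))"
```

```text
t 13.75 pos [ 0.5386 -0.233   0.1539] stand [ 0.04   -0.425   0.1539] F [-1.9  0.2  5.7] grip 0.0073 78.6 q [ 0.05  0.61  0.37  1.8  -0.3   0.79  0.92]
shift in goal frame [ 0.02 -0.02  0.04] in tool now [ 0.02 -0.02  0.04] turn [0.   0.   0.02]
```

View pics/s3.png

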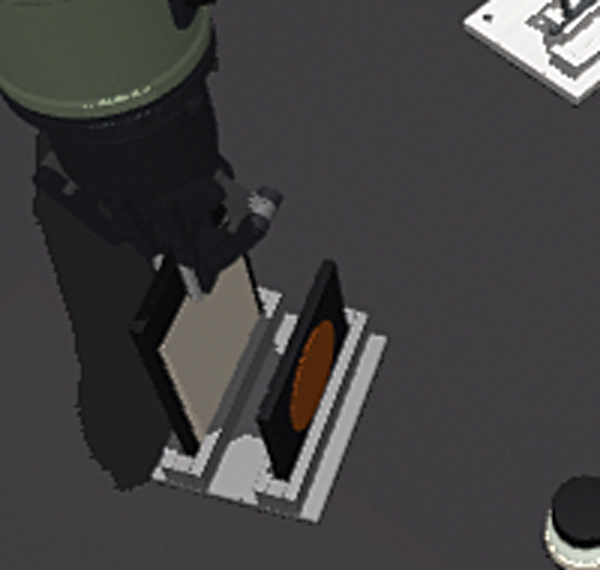

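Call:
play_rows(plan=[[[0,0,-0.2],[0,0,0],1],[[0,0,-0.5],[0,0,0],1],[[0,0,-0.7],[0,0,0],1],[[0,0,-0.8],[0,0,0],1],[[0,0,-0.9],[0,0,0],1],[[0,0,-0.9],[0,0,0],1],[[0,0,-0.9],[0,0,0],1],[[0,0,-0.8],[0,0,0],1],[[0,0,-0.3],[0,0,0],1],[[0,0,0],[0,0,0.4],1],[[0,0,0],[0,0,0.65],1],[[0,0,0],[0,0,0.7],1],[[0,0,0],[0,0,0.7],1],[[0,0,0],[0,0,0.5],1],[[0,0,0],[0,0,0.19],1],[[0,0,0],[0,0,0],1],[[0,0,0],[0,0,0],1]], newtons=100)

```text
clock: 15.92
position: [0.5385, -0.2327, 0.3033]
tool_rot: [-3.142, -0.0, 1.451]
force: [-0.0, -0.4, -2.9]
grip_width: 0.0065
finger_force: 97.4
```

```bash
cat >> h.py <<'E'
L=.1459
def seat(x,h,tdeg,y=0):
    t=np.radians(tdeg); return goal(O+S@(np.array([x,y,.013+h])+L*np.array([-np.sin(t),0,np.cos(t)])),t)
def panelfit(c="scene"):
    f=grab_frame(c); s=bot.observe(); R=Ro.from_euler('xyz',s["tool_rot"]).as_matrix()
    P=(pts(f)-s["position"])@R   # tool frame: x width, y thickness, z down
    Q=P[(abs(P[:,1])<.02)&(abs(P[:,0])<.08)&(P[:,2]>.03)&(P[:,2]<.16)]
    k=abs(Q[:,1]-np.median(Q[:,1]))<.006
    front=Q[k]; a=np.polyfit(front[:,2],front[:,1],1)
    print(c,len(front),"face y at z=0, slope deg",(a[1]*1000).round(1),np.degrees(a[0]).round(2),"x range",np.percentile(front[:,0],[1,99]).round(4),"z max",np.percentile(front[:,2],99).round(4))
    e=front[(front[:,2]>.05)&(front[:,2]<.12)]
    zs=np.linspace(.05,.12,8); lo=[e[(e[:,2]>=i)&(e[:,2]<i+.009),0].min() for i in zs[:-1]]; hi=[e[(e[:,2]>=i)&(e[:,2]<i+.009),0].max() for i in zs[:-1]]
    print("edges x lo/hi vs z (mm)",(np.array(lo)*1000).round(1),(np.array(hi)*1000).round(1))
    return f
E
python3 -c "
from h import *
p,R=seat(.015,.15,0); p[2]=.30
delta(p,R); panelfit()"
```

```text
t 15.93 pos [ 0.5385 -0.2327  0.3033] stand [ 0.0399 -0.4247  0.3033] F [-0.  -0.4 -2.9] grip 0.0065 97.4 q [-0.09  0.46  0.57  1.66 -0.27  1.11  0.43]
shift in goal frame [16.99 -1.    0.13] in tool now [16.99 -0.93  0.13] turn [-0.   -0.    0.03]
scene 3206 face y at z=0, slope deg 5.3 -0.13 x range [-0.0543  0.0541] z max 0.1443
edges x lo/hi vs z (mm) [-54.5 -54.6 -54.7 -54.5 -54.8 -54.5 -54.4] [55.8 55.1 55.  55.1 54.8 55.3 55.7]
```

Call:
play_rows(plan=[[[0.4,0,0],[0,0,0],1],[[0.7,-0.05,0],[0,0,0],1],[[0.9,-0.05,0],[0,0,0],1],[[0.95,-0.05,0],[0,0,0],1],[[0.95,-0.05,0],[0,0,0],1],[[0.95,-0.05,0],[0,0,0],1],[[0.95,-0.05,0],[0,0,0],1],[[0.95,-0.05,0],[0,0,0],1],[[0.95,-0.05,0],[0,0,0],1],[[0.95,-0.05,0],[0,0,0],1],[[0.95,-0.05,0],[0,0,0],1],[[0.95,-0.05,0],[0,0,0],1],[[0.95,-0.05,0],[0,0,0],1],[[0.95,-0.05,0],[0,0,0],1],[[0.95,-0.05,0],[0,0,0],1],[[0.95,-0.05,0],[0,0,0],1],[[0.95,-0.05,0],[0,0,0],1],[[0.95,-0.1,0],[0,0,0],1],[[0.7,-0.1,0],[0,0,0],1],[[0.1,0,0],[0,0,0],1]])

```text
clock: 18.48
position: [0.5648, 0.195, 0.3031]
tool_rot: [-3.141, 0.0, 1.452]
force: [0.9, -0.2, -2.0]
grip_width: 0.0069
finger_force: 97.4
```

```bash
python3 -c "
from h import *
delta(*seat(.0145,.12,11)); delta(*seat(.0145,.01,11))"
```

```text
t 18.48 pos [0.5648 0.195  0.3031] stand [0.0131 0.0029 0.3031] F [ 0.9 -0.2 -2. ] grip 0.0069 97.4 q [-0.77  0.46  0.49  1.62 -0.24  1.11 -0.34]
shift in goal frame [-0.12 -1.25  0.85] in tool now [-0.11 -1.06  1.07] turn [-1.28 -0.    0.03]
t 18.48 pos [0.5648 0.195  0.3031] stand [0.0131 0.0029 0.3031] F [ 0.9 -0.2 -2. ] grip 0.0069 97.4 q [-0.77  0.46  0.49  1.62 -0.24  1.11 -0.34]
shift in goal frame [-0.12 -2.08  5.17] in tool now [-0.11 -1.06  5.47] turn [-1.28 -0.    0.03]
```

Call:
play_rows(plan=[[[-0.06,-0.5,0],[-0.3,0,0],1],[[-0.05,-0.45,0.1],[-0.5,0,0],1],[[0,-0.1,0.02],[-0.48,0,0],1],[[0,0,0],[0,0,0],1],[[0,0,0],[0,0,0],1]])

```text
clock: 19.1
position: [0.5394, 0.1935, 0.2998]
tool_rot: [2.95, -0.0, 1.449]
force: [-1.0, -0.3, -2.2]
grip_width: 0.0067
finger_force: 97.9
```

```bash
python3 -c "
from h import *
delta(*seat(.0145,.01,11)); panelfit()"
```

```text
t 19.1 pos [0.5394 0.1935 0.2998] stand [-0.0119 -0.0016  0.2998] F [-1.  -0.3 -2.2] grip 0.0067 97.9 q [-0.93  0.34  0.54  1.83 -0.1   0.85 -0.49]
shift in goal frame [ 0.07 -1.07  5.23] in tool now [ 0.07 -1.07  5.23] turn [-0.01 -0.    0.02]
scene 1966 face y at z=0, slope deg 5.2 -0.14 x range [-0.0553  0.0537] z max 0.1445
edges x lo/hi vs z (mm) [-55.5 -55.5 -57.  -55.  -55.6 -55.5 -56.8] [54.5 56.2 57.2 52.2 54.8 55.4 55. ]
```

Call:
play_rows(plan=[[[0,-0.08,0.4],[0,0,0],1],[[0,-0.14,0.7],[0,0,0],1],[[0,-0.14,0.7],[0,0,0],1],[[0,-0.14,0.7],[0,0,0],1],[[0,-0.14,0.7],[0,0,0],1],[[0,-0.12,0.6],[0,0,0],1],[[0.06,-0.1,0.4],[0,0,0],1],[[0,0,0],[0,0,0],1],[[0,0,0],[0,0,0],1]])

```text
clock: 20.27
position: [0.5384, 0.1955, 0.1928]
tool_rot: [2.949, -0.0, 1.45]
force: [0.5, 0.2, -2.5]
grip_width: 0.0069
finger_force: 97.7
```

```bash
python3 -c "
from h import *
delta(*seat(.0145,.01,11)); delta(*seat(.0145,.0,11)); f=panelfit()
cv2.imwrite('pics/s4.png',cv2.resize(f['pixels'][40:190,200:360,::-1],(640,600),interpolation=cv2.INTER_CUBIC))"
```

```text
t 20.27 pos [0.5384 0.1955 0.1928] stand [-0.0131  0.0002  0.1928] F [ 0.5  0.2 -2.5] grip 0.0069 97.7 q [-0.86  0.48  0.47  1.95 -0.19  0.6  -0.43]
shift in goal frame [-0.01 -0.21  1.04] in tool now [-0.01 -0.21  1.04] turn [ 0.   -0.01  0.02]
t 20.27 pos [0.5384 0.1955 0.1928] stand [-0.0131  0.0002  0.1928] F [ 0.5  0.2 -2.5] grip 0.0069 97.7 q [-0.86  0.48  0.47  1.95 -0.19  0.6  -0.43]
shift in goal frame [-0.01 -0.29  1.43] in tool now [-0.01 -0.29  1.43] turn [ 0.   -0.01  0.02]
scene 1520 face y at z=0, slope deg 5.5 -0.17 x range [-0.0554  0.0537] z max 0.1447
edges x lo/hi vs z (mm) [-55.3 -55.7 -55.4 -56.6 -55.4 -54.9 -55.6] [53.7 56.  54.1 53.7 54.6 56.4 54.4]
```

View pics/s4.png

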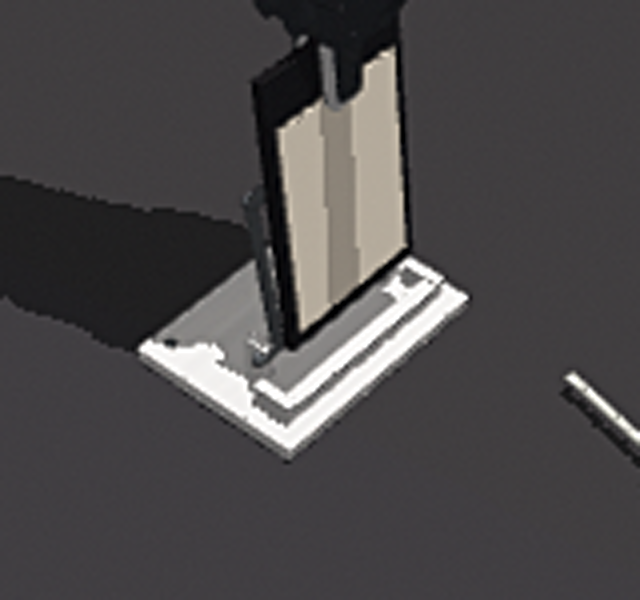

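Call:
play_rows(plan=[[[0,-0.07,0.35],[0,0,0],1],[[0,-0.07,0.35],[0,0,0],1],[[0,-0.06,0.3],[0,0,0],1],[[0,-0.04,0.2],[0,0,0],1],[[0,-0.02,0.1],[0,0,0],1],[[0,0,0],[0,0,0],1],[[0,0,0],[0,0,0],1]])

```text
clock: 21.2
position: [0.5381, 0.1955, 0.1594]
tool_rot: [2.949, -0.0, 1.45]
force: [-0.7, 0.3, -2.1]
grip_width: 0.0066
finger_force: 98.0
```

```bash
python3 -c "
from h import *
delta(*seat(.0145,.0,11)); delta(*seat(.0145,0,15))"
```

```text
t 21.2 pos [0.5381 0.1955 0.1594] stand [-0.0134  0.0002  0.1594] F [-0.7  0.3 -2.1] grip 0.0066 98.0 q [-0.84  0.52  0.44  1.98 -0.22  0.53 -0.41]
shift in goal frame [-0.01 -0.02  0.13] in tool now [-0.01 -0.02  0.13] turn [ 0.   -0.    0.02]
t 21.2 pos [0.5381 0.1955 0.1594] stand [-0.0134  0.0002  0.1594] F [-0.7  0.3 -2.1] grip 0.0066 98.0 q [-0.84  0.52  0.44  1.98 -0.22  0.53 -0.41]
shift in goal frame [-0.01 -0.44  0.11] in tool now [-0.01 -0.43  0.14] turn [-0.46 -0.01  0.02]
```

Call:
play_rows(plan=[[[0,-0.01,0.05],[0,0,0],1],[[0,-0.01,0.04],[0,0,0],1],[[0,-0.01,0.04],[0,0,0],1],[[0,0,0],[0,0,0],1],[[0,0,0],[0,0,0],1]])

```text
clock: 21.82
position: [0.538, 0.1956, 0.156]
tool_rot: [2.949, -0.0, 1.45]
force: [-0.4, 0.1, 4.2]
grip_width: 0.0068
finger_force: 98.8
```

Call:
play_rows(plan=[[[0,-0.11,-0.02],[-0.12,0,0],1],[[0,-0.11,0],[-0.12,0,0],1],[[0,-0.1,0],[-0.11,0,0],1],[[0,-0.06,0],[-0.06,0,0],1],[[0,0,0],[0,0,0],1],[[0,0,0],[0,0,0],1]])

```text
clock: 22.58
position: [0.5287, 0.1967, 0.1544]
tool_rot: [2.888, -0.0, 1.45]
force: [1.1, -0.5, -2.0]
grip_width: 0.0068
finger_force: 97.9
```

```bash
python3 -c "
from h import *
delta(*seat(.0145,0,15)); f=panelfit()
cv2.imwrite('pics/s5.png',cv2.resize(f['pixels'][40:190,200:360,::-1],(640,600),interpolation=cv2.INTER_CUBIC))"
```

```text
t 22.57 pos [0.5287 0.1967 0.1544] stand [-2.290e-02  1.000e-04  1.544e-01] F [ 1.1 -0.5 -2. ] grip 0.0068 97.9 q [-0.9   0.52  0.48  2.05 -0.19  0.43 -0.46]
shift in goal frame [-0.01 -0.02  0.01] in tool now [-0.01 -0.02  0.01] turn [-0.05 -0.01  0.02]
scene 1555 face y at z=0, slope deg 5.5 -0.03 x range [-0.073   0.0654] z max 0.1465
edges x lo/hi vs z (mm) [-54.5 -55.8 -56.3 -56.1 -54.6 -54.4 -56.2] [55.6 55.1 53.7 56.6 53.  54.1 54.2]
```

View pics/s5.png

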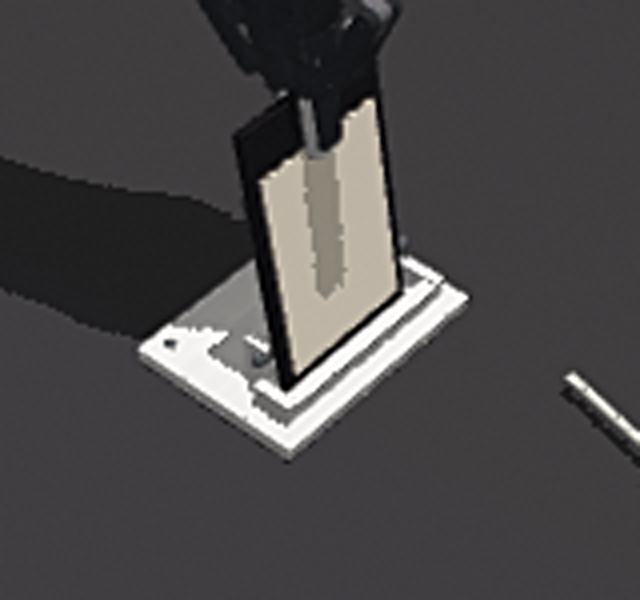

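Call:
play_rows(plan=[[[0,-0.05,0.02],[-0.06,0,0],1],[[0,-0.05,0.02],[-0.06,0,0],1],[[0,0,0],[0,0,0],1],[[0,0,0],[0,0,0],1]])

```text
clock: 23.12
position: [0.5269, 0.197, 0.1535]
tool_rot: [2.869, -0.001, 1.449]
force: [-2.6, -1.0, 15.1]
grip_width: 0.0066
finger_force: 100.7
```

Call:
play_rows(plan=[[[0,0,-0.02],[0,0,0],1],[[0,-0.03,0],[-0.03,0,0],1],[[0,0,0],[0,0,0],1],[[0,0,0],[0,0,0],1]])

```text
clock: 23.62
position: [0.5259, 0.197, 0.1533]
tool_rot: [2.864, -0.001, 1.449]
force: [1.3, -0.9, 7.1]
grip_width: 0.007
finger_force: 99.3
```

```bash
python3 -c "
from h import *
delta(*seat(.0145,-.001,16))
s=bot.observe();R=Ro.from_euler('xyz',s['tool_rot']).as_matrix(); print('underside in stand',(S.T@(s['position']+L*R[:,2]-O)).round(4))"
```

```text
t 23.62 pos [0.5259 0.197  0.1533] stand [-2.570e-02  1.000e-04  1.533e-01] F [ 1.3 -0.9  7.1] grip 0.007 99.3 q [-0.93  0.51  0.49  2.07 -0.19  0.39 -0.48]
shift in goal frame [-0.01 -0.01  0.04] in tool now [-0.01 -0.01  0.04] turn [-0.01 -0.01  0.02]
underside in stand [0.0143 0.0003 0.013 ]
```

Call:
play_rows(plan=[[[0,0,-0.01],[0,0,0],1],[[0,0,0],[0,0,0],1],[[0,0,0],[0,0,0],0.75],[[0,0,0],[0,0,0],0.65],[[0,0,0],[0,0,0],0.5],[[0,0,0],[0,0,0],0.4],[[0,0,0],[0,0,0],0.4],[[0,0,0],[0,0,0],0.4]], newtons=20)

```text
clock: 24.62
position: [0.5254, 0.197, 0.1532]
tool_rot: [2.866, 0.0, 1.45]
force: [-1.0, 0.1, -0.3]
grip_width: 0.0255
finger_force: 0.0
```

```bash
python3 -c "
from h import *
delta(*seat(.0145,0,16)); f=panelfit()
cv2.imwrite('pics/s6.png',cv2.resize(f['pixels'][40:190,200:360,::-1],(640,600),interpolation=cv2.INTER_CUBIC))"
```

```text
t 24.62 pos [0.5254 0.197  0.1532] stand [-2.620e-02  1.000e-04  1.532e-01] F [-1.   0.1 -0.3] grip 0.0255 0.0 q [-0.93  0.51  0.49  2.07 -0.19  0.39 -0.48]
shift in goal frame [-0.    0.02  0.  ] in tool now [-0.    0.02  0.  ] turn [-0.02 -0.    0.02]
scene 1561 face y at z=0, slope deg 7.8 -0.47 x range [-0.0725  0.0657] z max 0.1468
edges x lo/hi vs z (mm) [-55.6 -55.9 -56.5 -55.7 -55.1 -55.2 -55.5] [55.6 54.4 55.4 55.8 56.  54.5 53.9]
```

View pics/s6.png

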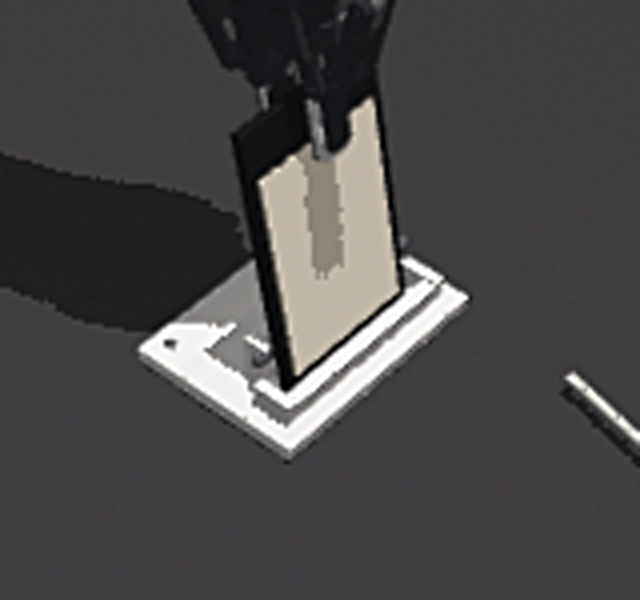

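Call:
play_rows(plan=[[[0,0.04,-0.2],[0,0,0],0.3],[[0,0.04,-0.4],[0,0,0],0.3],[[0,0,-0.6],[0,0,0],0.3],[[0,0,-0.8],[0,0,0],0.3],[[0,0,-0.8],[0,0,0],0.3],[[0,0,-0.8],[0,0,0],0.3],[[0,-0.5,-0.8],[0,0,0],0.3],[[0,-0.8,-0.6],[0,0,0],0.3],[[0,-0.8,0],[0,0,0],0.3],[[0,0,0],[0,0,0],0.3],[[0,0,0],[0,0,0],0.3]])

```text
clock: 26.05
position: [0.4438, 0.2071, 0.2603]
tool_rot: [2.865, -0.001, 1.45]
force: [-0.6, -0.1, -0.8]
grip_width: 0.03
finger_force: 0.0
```

```bash
python3 - <<'E'
from h import *
s=bot.observe(); print(s["clock"],s["position"].round(3),s["force"].round(1))
f=grab_frame("scene"); P=(pts(f)-O)@S
Q=P[(abs(P[:,1])<.05)&(P[:,0]>-.05)&(P[:,0]<.04)&(P[:,2]>.04)&(P[:,2]<.16)]
a=np.polyfit(Q[:,2],Q[:,0],1); r=Q[:,0]-np.polyval(a,Q[:,2]); Q=Q[abs(r)<.004]; a=np.polyfit(Q[:,2],Q[:,0],1)
print("lean",np.degrees(np.arctan(-a[0])),"face x at z=.013",np.polyval(a,.013))
W=P[(abs(P[:,1])<.08)&(P[:,0]>-.06)&(P[:,0]<.03)&(P[:,2]>.06)&(P[:,2]<.2)]
print("y",np.percentile(W[:,1],[1,99]).round(4),"top z",np.percentile(W[:,2],99.5).round(4))
t=grab_frame("top"); P=(pts(t)-O)@S; W=P[(abs(P[:,1])<.08)&(P[:,0]>-.06)&(P[:,0]<.03)&(P[:,2]>.165)&(P[:,2]<.19)]
if len(W): print("top edge",W.min(0).round(4),W.max(0).round(4))
k=cv2.resize(f["pixels"][40:310,100:420,::-1],(710,600),interpolation=cv2.INTER_CUBIC); cv2.imwrite("pics/s7.png",k)
E
```

```text
26.05 [0.444 0.207 0.26 ] [-0.6 -0.1 -0.8]
lean 15.345132723847161 face x at z=.013 0.020656073847481318
y [-0.0551  0.0543] top z 0.1782
top edge [-0.0329 -0.054   0.1652] [-0.0212  0.0554  0.1817]
```

View pics/s7.png

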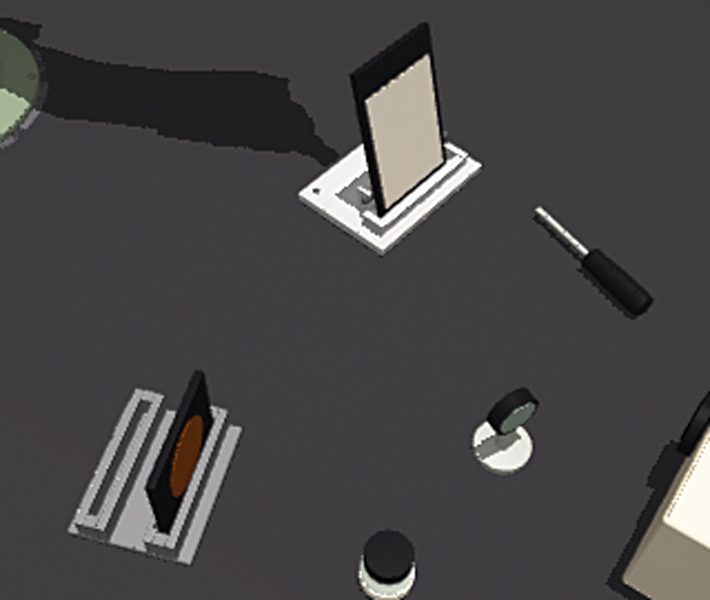

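The panel stands on the ledge, leaning back 15.3° with its white face to the front, and the gripper is clear of it. The filter plate and the other things are where they were.

```bash
python3 -c "
from workcell import bot
print(bot.job_done())"
```

```text
the job is handed in; nothing more can be done
None
```

I swung the brace up to its end position, set the panel on the ledge leaning back about 15° with its white face to the front, and handed the job in at about 26 s on the robot's clock.

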